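Press the specimen carrier down and slide it under the gauge's leaf spring

ROBOT

A 6-joint arm with a two-finger parallel gripper is mounted at the origin on the work surface. World frame = base frame: x ahead of the robot, y to its left, z up, the work surface at z = 0. Lengths are in m, angles in degrees, forces in N, time in s.
With the tool pointing down it reaches from about 0.4 to 0.825 m from the base axis. Payload 7 kg.
Tool frame: the origin (TCP) lies on the centre line of the jaws, within the pads' length; the fingertips stand 19 mm ahead of it and the grasp point (between the pads) is the TCP; z points along the fingers, y is the line along which they close (so a half turn about z gives the same grasp; the last joint's range is limited). The gripper opens to 88 mm and grips with 3 to 60 N. Pads are 19 mm wide; open, the fingers measure 130 mm over their backs; the gripper's body (78 mm by 193 mm) begins 47 mm behind the grasp point.
Start: joints at [86.923, 20.546, 0.682, 0, -70.136, -16.507], TCP at [0.226, 0.636, 0.246] pointing down, gripper open.
Joint ranges: [-176.03, 176.03], [-82.01, 121.73], [-58.28, 71.71], [-173.87, 95.51], [-174.79, -0.11], [-173.66, 173.66]. Speed limits (degrees/s): [136.94, 136.94, 172.46, 180, 180, 180].

INTERFACE

Orientations are given as [roll, pitch, yaw] about the fixed x, y, z axes, in that order (R = Rz(yaw) Ry(pitch) Rx(roll)).
In Python, from plant import get_state, capture, close_job gives the robot as it stands.
- The arm moves only by the tool apply_moves, never from a script. Its argument "targets" is a list of rows, each a list of 7 numbers: the opening, from 0 (shut) to 1 (fully open), then the shift along the tool's x, y, z normalised to -1 to 1, where 1 is 1000 mm, then the turn, a rotation vector about the tool's x, y, z normalised to -1 to 1, where 1 is 90 degrees. In form: [[claw, tx, ty, tz, ax, ay, az], ...]. A call has 1 to 20 rows; each row shifts and turns the commanded pose from where the row before left it, along the tool's axes as they then stand; what a row does not reach is not made up. A row lasts 1/12 s, in which the tool goes at most 41.7 mm and 7.16 degrees, less where a joint would pass 70% of its speed; a pose out of reach is approached as far as the arm can. A call with a number of a shift or a turn outside -1 to 1 is refused whole. A call with a gripper value outside its range is refused whole. The fingers move at their own pace and stop on an object; "newtons" is the grip in N (left out, the last holds). Time passes only in rows, so rows that do not move let the fingers close. It gives the time, the measured TCP pose, the force, the opening and the grip force at its end, in the units of the state.
- get_state(): the state, without advancing time (a new reading comes with each control period).
- capture(name): name is "scene" or "top" or "wrist"; returns a dict with "frame" (420x560x3 uint8, red, green, blue), "range_z" (420x560 float32, m along the optical axis (not along the pixel's ray), 0 where there is no reading), "camera_matrix" (3x3 intrinsics, pixels), "T" (4x4, takes a point from camera to world coordinates). Camera axes: x right, y down, z forward; pixel columns grow to the right and rows downward; lengths in m; the calibration is good to about 2 mm. A picture is of the moment at which its call begins.
- close_job(): hands the job in; it is judged then, once.
The state is a dict: "time_s": time; "joints": joint angles; "qd": joint speeds; "joint_torque": joint torques, N m; "tcp_pos": TCP position; "eef_rot": TCP orientation; "contact_force": force on the tool from outside, world axes, zero at the start; "moment": the same for the moment, N m; "gripper_width": finger opening in m; "gripper_force": force on a finger pad.
Only numpy, scipy, OpenCV 4.12 (cv2) and the standard library are available. Lean on these libraries where they do the work, as an engineer would, in place of code of your own. Each camera call takes 0.05 s, during which the arm holds its last target. There are 200 camera calls.

TASK

Load the blue specimen carrier into the gauge without picking it up: with your fingertips press its thumb tab firmly down against the sprung bed, keep it pressed and slide it along the channel under the red lips and the copper leaf spring until its nose is fully home against the end stop. Then take your hand away, leaving the carrier held there, and leave the other things on the table where they are.

Things in the scene. Friction and masses are not known exactly. Their poses are not given: they have to be found in the camera images.
- gauge: fixed grey gauge, base 270 x 84 mm, with an open-topped channel leading to the head (orange top, 72 high). Origin on the table under the channel; x = sliding direction, from the open end near the robot to the head, z up; sizes below are mm in this frame. Side walls: inner faces y +/-29.5, 7 thick, tops z 36, x -110 to 90. Base x -110 to 160. Channel floor = the bed.
- lip_front (a point): front edge of the two red retaining lips (one over each wall), midway between them at their underside: x 35, z 37. Lips: x 35 to 88, z 37 to 43, reaching inward to y +/-22. The carrier's block must be pressed below them to pass
- end_stop (a point): face of the aluminium end stop that the nose must meet, x 90 (z 34); stop 73 wide, top z 36. Behind it the leaf's dark clamp, x 97 to 111, z 34 to 46
- bed (a joint): slippery white bed on springs, 190 x 54, under the carrier, sinks level. 0 = up (top z 27); 0.007 m = on its hard stop (top z 20). Lift 10 N at 0, plus 0.9 N per mm. With the carrier on it 5 to 7 N of press starts it down, 11 to 14 N bottoms it; it rises when let go. Less than 4 mm down, the carrier runs against the lips.
- leaf (a joint): copper leaf spring, 18 wide, over the channel between the lips, hinged at the clamp, sloping down towards the robot to a rounded toe with an upturned lead-in (x 37 to 60). 0 = empty, grows (rad) as the toe lifts; about 0.13 with the carrier home. Presses with 4 to 8 N and drags on a carrier under it.
- leaf_toe (a point): underside of the leaf's rounded toe; empty it lies at x 60, z 31.5
- carrier: blue loose specimen carrier on the bed, 110 x 56 mm, 0.18 to 0.35 kg. Origin under its centre, x axis to the head. Front block x -11 to 55, 14 thick, white disc on top; behind it a ribbed thumb tab x -55 to -11, 6 thick. The 8 mm step at x -11 can be pushed. In the gauge frame: starts at x -45 to -29, z 27; home x 35, and after release z about 23, held up against the lips.
- carrier_tab (a point): point on top of the thumb tab, on the centre line, 15 mm behind the step
- carrier_nose (a point): middle of the carrier's front face, 7 mm above its underside
- crucible: small white ceramic crucible, 40 dia x 36 high, stands about 100 mm beside the channel; a bystander, origin under its centre
- sample_jar: small jar with green lid, 36 dia x 50 high, stands about 100 mm beside the channel (it and the crucible may swap sides); a bystander, origin under its centre
- spare_carrier: a second carrier, same shape as the blue one but yellow with a terracotta disc, lying on the table to the robot's right; a bystander, not to be used; origin under its centre
- mill_jar: large white porcelain mill jar, 130 dia x 140 high, 2 kg, on the robot's left; a bystander, origin under its centre
- mortar: white ceramic mortar bowl, 100 dia x 50 high, on the robot's left; a bystander
- brush: hand brush lying on the table on the robot's right; a bystander
- brass_weight: brass cylinder weight, 40 dia x 45 high, on the robot's right; a bystander
Things that resemble listed ones, but are neither listed nor needed, are in the scene too. Of the things like the carrier, leave any that is green or pink; of the rest the larger one is meant.

How it is judged (in metres and radians):
On the way, in this order (a step that is already met when the one before it is completed fails the run):
1. the fingers press the carrier down on its bed, before its nose goes under the lips (contact force between the fingers and carrier above 3 N and z of carrier in the frame of gauge below 0.0245 m and x of carrier in the frame of gauge below -0.01 m), for 0.05 s.
2. the carrier slides under the leaf spring and lifts it, still pushed by the fingers (x of carrier in the frame of gauge above 0.005 m and z of carrier in the frame of gauge below 0.0245 m and value of joint leaf above 0.03 rad and contact force between the fingers and carrier above 1 N), for 0.05 s.
At the end, for the whole second after the job is handed in: the carrier lies at rest and level in the channel with its nose within 3 mm of the end stop, under the red lips (origin between 18 and 24.5 mm above the table) and under the lifted leaf (over 0.04 rad), untouched (x of carrier in the frame of gauge between 0.032 and 0.038 m and z of carrier in the frame of gauge between 0.018 and 0.0245 m and value of joint leaf above 0.04 rad and angle between carrier's own z axis and vertical below 0.05 rad and angle between the x axis of carrier and the x axis of gauge, either way round below 0.07 rad and linear speed of carrier below 0.01 m/s).
It fails at once if the carrier is lifted off its bed (more than 8 mm above its start) or tipped over 0.2 rad (z of carrier in the frame of gauge above 0.035 m or angle between carrier's own z axis and vertical above 0.2 rad).
It fails at once if another thing on the table is moved more than 20 mm (distance of any of crucible, sample_jar, spare_carrier, mill_jar, mortar, brush, brass_weight from where it was at the start of the episode above 0.02 m).
It also fails if it takes over 43 s, if anything falls off the work surface, if the arm or the gripper's body presses on something with over 40 N, if the wrist force passes 120 N, or if a joint passes its speed limit or range.

## Working session

There is one attempt and no reset: what is moved stays moved. The work goes in short steps, Python scripts to look and compute and a tool call to move; the robot and the scene stay as the last step left them, time stands still between calls to the robot, and variables do not carry over. Pictures are saved under pics/ and viewed, at most 10 in all, crops included, and the job is handed in when it is done.

Besides the shell and the picture viewer there is one more tool, called after "Emit:" by a JSON object that holds its "name" and its "arguments", one argument or row to a line. apply_moves: Moves the arm, as the interface text tells. Scaled input: -1 to 1 covers 1000 mm each way for a shift and 90 degrees each way for a turn. Its arguments: {"type":"object","properties":{"targets":{"type":"array","items":{"type":"array","items":{"type":"number"}}},"newtons":{"type":"number"}},"required":["targets"]}

```bash
mkdir -p pics
cat > h.py <<'E'
import numpy as np, cv2, pickle
from plant import get_state, capture, close_job
def snap(n,f):
    d=capture(n); pickle.dump(d,open(f'pics/{f}.pkl','wb')); cv2.imwrite(f'pics/{f}.png',cv2.cvtColor(d['frame'],cv2.COLOR_RGB2BGR)); return d
def pt(d,u,v):
    z=float(np.median([x for x in d['range_z'][v-1:v+2,u-1:u+2].ravel() if x>0])); K=d['camera_matrix']
    return (d['T']@[(u-K[0,2])*z/K[0,0],(v-K[1,2])*z/K[1,1],z,1])[:3]
E
python3 - <<'E'
from h import *
a=snap('top','top1');b=snap('scene','scene1')
cv2.imwrite('pics/both.png',cv2.resize(cv2.cvtColor(np.hstack([a['frame'],b['frame']]),cv2.COLOR_RGB2BGR),(800,300)))
print(get_state())
E
```

```text
{'time_s': 0.1, 'joints': array([ 8.69232101e+01,  2.05876780e+01,  6.38300576e-01, -1.75870913e-02,
       -7.01341940e+01, -1.65071031e+01]), 'qd': array([ 0.12486996, -0.03939987,  0.07613241,  0.00882219, -0.02148108,
       -0.0469532 ]), 'joint_torque': array([-1.27538842e-03, -5.84163022e+01,  2.93752563e+01,  7.01550230e+00,
        1.01777460e-02, -5.34989636e-05]), 'tcp_pos': array([0.22613572, 0.63556296, 0.24470741]), 'eef_rot': array([ 1.79915175e+02, -7.89532388e-03, -1.95898756e+01]), 'contact_force': array([-0.76072949,  1.09666884, -0.02795662]), 'moment': array([-0.02482452, -0.04910926, -0.00142534]), 'gripper_force': 0.0, 'gripper_width': 0.08732818097976242}
```

View pics/top1.png

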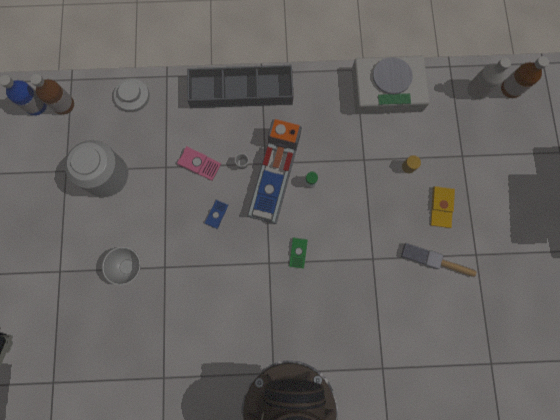

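View pics/scene1.png

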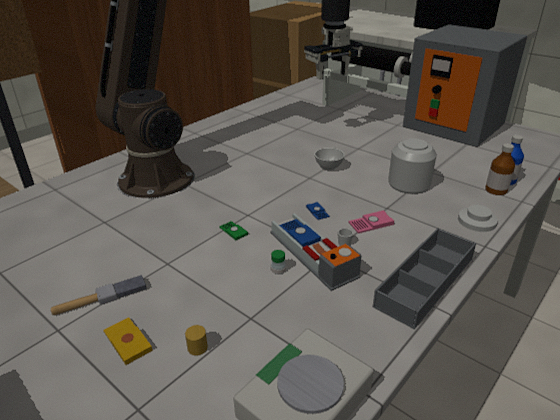

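Top view: the gauge runs from about (262,215) to the orange head at (285,133), with the blue carrier at about (269,190). A small blue decoy lies at (216,214), the jar at (311,178) and the crucible at (242,162). I'll enlarge the gauge.

Run:
```python
from h import *
d=pickle.load(open('pics/top1.pkl','rb'))
c=cv2.cvtColor(d['frame'],cv2.COLOR_RGB2BGR)[112:228,225:335]
cv2.imwrite('pics/crop1.png',cv2.resize(c,None,fx=5,fy=5,interpolation=cv2.INTER_CUBIC))
for n,u,v in [('head',285,133),('disc',269,189),('jar',311,178),('cruc',242,160),('table',230,190)]: print(n,pt(d,u,v).round(4))
hsv=cv2.cvtColor(d['frame'],cv2.COLOR_RGB2HSV)
def blob(lo,hi,box,n):
    u0,v0,u1,v1=box; m=cv2.inRange(hsv,lo,hi); k=np.zeros_like(m);k[v0:v1,u0:u1]=m[v0:v1,u0:u1]
    vs,us=np.nonzero(k); P=np.array([pt(d,u,v) for u,v in zip(us,vs)])
    r=cv2.minAreaRect((P[:,:2]*1000).astype(np.float32)); print(n,len(P),P.mean(0).round(4),r)
blob((105,120,40),(125,255,255),(240,160,300,225),'blue')
blob((5,180,100),(15,255,255),(262,115,305,150),'orange')
blob((0,150,60),(4,255,255),(255,140,300,180),'red')
```

```text
head [ 0.7167 -0.0207  0.0707]
disc [0.5694 0.0285 0.0415]
jar [ 0.5932 -0.086   0.0508]
cruc [0.6676 0.1016 0.0024]
table [5.815e-01 1.377e-01 2.000e-04]
blue 524 [0.5689 0.0292 0.0382] ((563.8909301757812, 30.657127380371094), (53.89335632324219, 105.30400848388672), 72.97087860107422)
orange 252 [ 0.7224 -0.0217  0.0707] ((724.665283203125, -19.208873748779297), (66.23298645019531, 48.612342834472656), 72.71593475341797)
red 79 [0.6549 0.0031 0.0428] ((654.9714965820312, 2.3671607971191406), (69.79055786132812, 47.12495040893555), 73.07160949707031)
```

View pics/crop1.png

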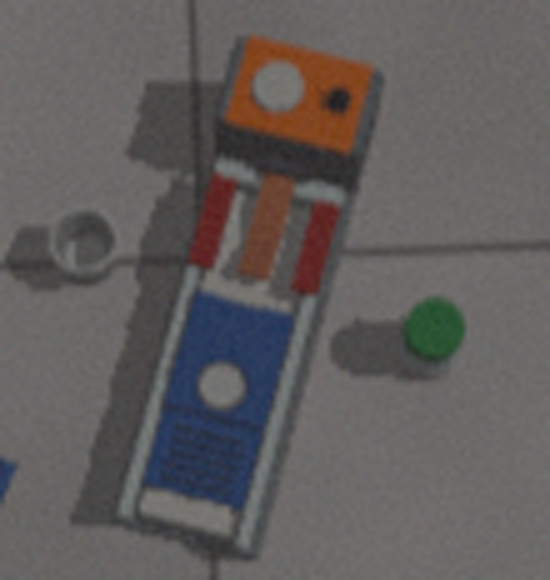

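The carrier sits in the gauge at yaw ≈ -17.1°, gauge x ≈ -34 mm. I'll close the jaws and travel above the tab.

Emit:
{"name": "apply_moves", "arguments": {
  "targets": [
    [0, 0.0263, 0.0241, 0, 0, 0, 0],
    [0, 0.0263, 0.0241, 0, 0, 0, 0],
    [0, 0.0263, 0.0241, 0, 0, 0, 0],
    [0, 0.0263, 0.0241, 0, 0, 0, 0],
    [0, 0.0263, 0.0241, 0, 0, 0, 0],
    [0, 0.0263, 0.0241, 0, 0, 0, 0],
    [0, 0.0263, 0.0241, 0, 0, 0, 0],
    [0, 0.0263, 0.0241, 0, 0, 0, 0],
    [0, 0.0263, 0.0241, 0, 0, 0, 0],
    [0, 0.0263, 0.0241, 0, 0, 0, 0],
    [0, 0.0263, 0.0241, 0, 0, 0, 0],
    [0, 0.0263, 0.0241, 0, 0, 0, 0],
    [0, 0.0263, 0.0241, 0, 0, 0, 0],
    [0, 0.0263, 0.0241, 0, 0, 0, 0],
    [0, 0.0263, 0.0241, 0, 0, 0, 0],
    [0, 0.0263, 0.0241, 0, 0, 0, 0],
    [0, 0.0263, 0.0241, 0, 0, 0, 0],
    [0, 0.0263, 0.0241, 0, 0, 0, 0],
    [0, 0.0263, 0.0241, 0, 0, 0, -0.0278],
    [0, 0, 0, 0, 0, 0, 0]
  ],
  "newtons": 20
}}

```text
time_s: 1.77
tcp_pos: [0.5451, 0.0326, 0.2449]
eef_rot: [179.9, 0.0, -17.1]
contact_force: [0.3, 0.1, 0.3]
gripper_width: 0.0008
gripper_force: 0.0
```

Emit:
{"name": "apply_moves", "arguments": {
  "targets": [
    [0, 0, -0.004, 0.033, 0, 0, 0],
    [0, 0, 0, 0.033, 0, 0, 0],
    [0, 0, 0, 0.033, 0, 0, 0],
    [0, 0, 0, 0.033, 0, 0, 0],
    [0, 0, 0, 0, 0, 0, 0],
    [0, 0, 0, 0, 0, 0, 0]
  ]
}}

```text
time_s: 2.27
tcp_pos: [0.5437, 0.0403, 0.1125]
eef_rot: [179.8, 0.2, -17.1]
contact_force: [1.1, 0.8, 1.2]
gripper_width: 0.0006
gripper_force: 0.0
```

Run:
```python
from h import *
d=snap('wrist','w1'); s=get_state(); print(s['tcp_pos'],s['eef_rot'],s['contact_force'])
T=d['T'];K=d['camera_matrix']
p=np.linalg.inv(T)@np.append(s['tcp_pos']+[0,0,-.019],1); print(T.round(3),K@p[:3]/p[2])
```

```text
[0.54520996 0.04089579 0.11435851] [ 1.79953226e+02  1.45719953e-03 -1.70462406e+01] [-0.13213481  0.48645852  0.78328668]
[[-0.295 -0.911 -0.29   0.621]
 [-0.956  0.282  0.086  0.016]
 [ 0.004  0.302 -0.953  0.252]
 [ 0.     0.     0.     1.   ]] [273.42387409 265.96390783   1.        ]
```

View pics/w1.png

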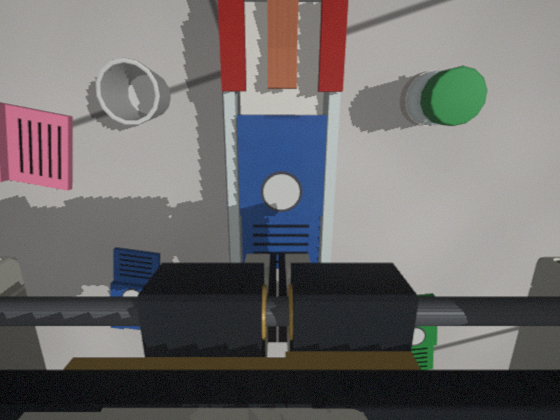

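Wrist view: disc at (281,191), block nose corners at (238,116) and (326,116), lip inner front corners at (245,91) and (319,91), first rib at v≈226.

Run:
```python
from h import *
d=pickle.load(open('pics/w1.pkl','rb')); s=get_state()
T=d['T'];K=d['camera_matrix']
def atz(u,v,z):
    r=T[:3,:3]@[(u-K[0,2])/K[0,0],(v-K[1,2])/K[1,1],1]; return T[:3,3]+r*(z-T[2,3])/r[2]
y=np.radians(-17.05); X=np.array([np.cos(y),np.sin(y)]);Y=np.array([-X[1],X[0]])
for n,u,v,z in [('noseL',238,116,.041),('noseR',326,116,.041),('disc',281,191,.042),('lipL',245,91,.043),('lipR',319,91,.043),('rib1',282,226,.033),('edgeL',242,240,.033),('edgeR',321,240,.033)]:
    p=atz(u,v,z); q=p[:2]-s['tcp_pos'][:2]; print(n,p.round(4),pt(d,u,v).round(4),'along',(q@X*1000).round(1),'left',(q@Y*1000).round(1))
for n,v0,v1 in [('col',205,232)]:
    print([(v,pt(d,262,v)[2].round(4)) for v in range(v0,v1,3)])
```

```text
noseL [0.6239 0.0398 0.041 ] [0.6239 0.0398 0.041 ] along 75.6 left 22.0
noseR [ 0.6078 -0.0125  0.041 ] [ 0.6079 -0.0124  0.0417] along 75.5 left -32.7
disc [0.5705 0.0281 0.042 ] [0.5705 0.0281 0.042 ] along 27.9 left -4.8
lipL [0.6363 0.0308 0.043 ] [0.6374 0.0319 0.0278] along 90.0 left 17.0
lipR [ 0.6232 -0.0118  0.043 ] [ 0.6232 -0.0123  0.0393] along 90.0 left -27.5
rib1 [0.5435 0.0355 0.033 ] [0.5438 0.0354 0.0337] along -0.0 left -5.7
edgeL [0.5418 0.0663 0.033 ] [0.5396 0.0677 0.027 ] along -10.7 left 23.3
edgeR [0.5248 0.0116 0.033 ] [0.5237 0.0115 0.0304] along -10.9 left -34.0
[(205, np.float64(0.0413)), (208, np.float64(0.041)), (211, np.float64(0.041)), (214, np.float64(0.041)), (217, np.float64(0.0329)), (220, np.float64(0.0335)), (223, np.float64(0.0333)), (226, np.float64(0.0333)), (229, np.float64(0.0331))]
```

Emit:
{"name": "apply_moves", "arguments": {
  "targets": [
    [0, -0.003, 0.0053, 0.02, 0, 0, 0],
    [0, 0, 0, 0.02, 0, 0, 0],
    [0, 0, 0, 0.014, 0, 0, 0],
    [0, 0, 0, 0, 0, 0, 0],
    [0, 0, 0, 0, 0, 0, 0],
    [0, 0, 0, 0.004, 0, 0, 0],
    [0, 0, 0, 0.003, 0, 0, 0],
    [0, 0, 0, 0.002, 0, 0, 0],
    [0, 0, 0, 0.001, 0, 0, 0],
    [0, 0, 0, 0, 0, 0, 0]
  ]
}}

```text
time_s: 3.15
tcp_pos: [0.5412, 0.0371, 0.0505]
eef_rot: [-179.9, -0.1, -17.1]
contact_force: [-1.8, 0.8, 7.0]
gripper_width: 0.0004
gripper_force: 3.5
```

Emit:
{"name": "apply_moves", "arguments": {
  "targets": [
    [0, 0, 0, 0.002, 0, 0, 0],
    [0, 0, 0, 0.002, 0, 0, 0],
    [0, 0, 0, 0.0015, 0, 0, 0],
    [0, 0, 0, 0, 0, 0, 0],
    [0, 0, 0, 0, 0, 0, 0]
  ]
}}

```text
time_s: 3.57
tcp_pos: [0.5412, 0.0371, 0.0455]
eef_rot: [-179.9, -0.1, -17.0]
contact_force: [-3.0, 0.7, 11.2]
gripper_width: 0.0006
gripper_force: 5.7
```

Emit:
{"name": "apply_moves", "arguments": {
  "targets": [
    [0, 0, 0, 0.0015, 0, 0, 0],
    [0, 0, 0, 0.001, 0, 0, 0],
    [0, 0, 0, 0, 0, 0, 0],
    [0, 0, 0, 0, 0, 0, 0]
  ]
}}

```text
time_s: 3.9
tcp_pos: [0.5413, 0.037, 0.0449]
eef_rot: [-179.9, -0.1, -17.0]
contact_force: [-10.2, 1.4, 32.1]
gripper_width: 0.0006
gripper_force: 16.0
```

Emit:
{"name": "apply_moves", "arguments": {
  "targets": [
    [0, 0.002, 0, -0.0006, 0, 0, 0],
    [0, 0.003, 0, 0, 0, 0, 0],
    [0, 0.004, 0, 0, 0, 0, 0],
    [0, 0.004, 0, 0, 0, 0, 0],
    [0, 0.004, 0, 0, 0, 0, 0],
    [0, 0.003, 0, 0, 0, 0, 0],
    [0, 0, 0, 0, 0, 0, 0],
    [0, 0, 0, 0, 0, 0, 0]
  ]
}}

```text
time_s: 4.57
tcp_pos: [0.5606, 0.031, 0.0451]
eef_rot: [-179.9, -0.1, -17.0]
contact_force: [-7.7, 0.4, 24.8]
gripper_width: 0.0003
gripper_force: 12.3
```

Run:
```python
from h import *
d=snap('wrist','w2'); print(get_state()['tcp_pos'],get_state()['contact_force'])
```

```text
[0.56054474 0.0310578  0.04508502] [-5.86308755  1.36762629 24.52395753]
```

View pics/w2.png

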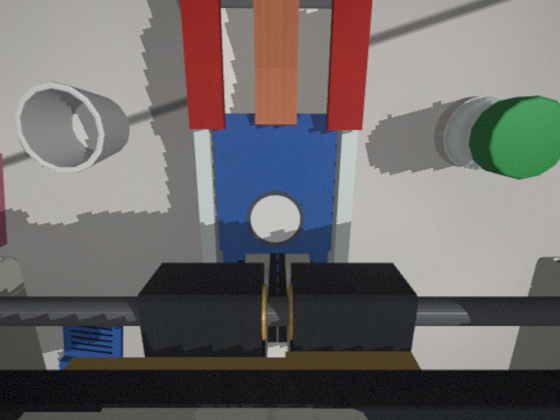

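The carrier moved with the fingers: its nose (v≈114) is past the lip fronts (v≈129), below the lips and leaf. Carry on sliding.

Emit:
{"name": "apply_moves", "arguments": {
  "targets": [
    [0, 0.003, 0, 0, 0, 0, 0],
    [0, 0.004, 0, 0, 0, 0, 0],
    [0, 0.004, 0, 0, 0, 0, 0],
    [0, 0.004, 0, 0, 0, 0, 0],
    [0, 0.004, 0, 0, 0, 0, 0],
    [0, 0.004, 0, 0, 0, 0, 0],
    [0, 0.004, 0, 0, 0, 0, 0],
    [0, 0.004, 0, 0, 0, 0, 0],
    [0, 0.003, 0, 0, 0, 0, 0],
    [0, 0, 0, 0, 0, 0, 0],
    [0, 0, 0, 0, 0, 0, 0]
  ]
}}

```text
time_s: 5.53
tcp_pos: [0.5909, 0.0208, 0.0451]
eef_rot: [180.0, 0.0, -17.0]
contact_force: [-14.4, 3.5, 30.5]
gripper_width: 0.0003
gripper_force: 14.9
```

Run:
```python
from h import *
d=snap('wrist','w3'); print(get_state()['tcp_pos'],get_state()['contact_force'])
```

```text
[0.59089721 0.02075925 0.04510743] [-13.73060358   3.56272314  30.28200727]
```

View pics/w3.png

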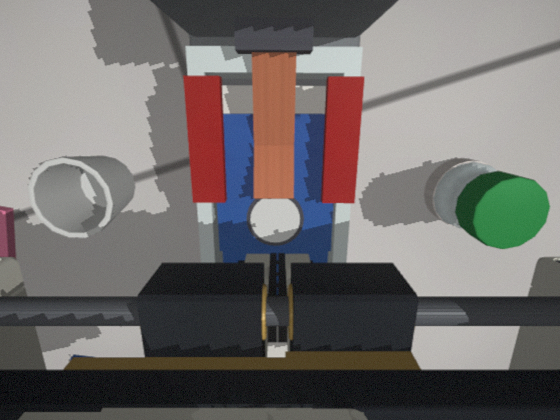

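The nose is still at v≈114, so there is no slip; the leaf is lifted, with about 17 mm left to the stop.

Emit:
{"name": "apply_moves", "arguments": {
  "targets": [
    [0, 0.003, 0, 0, 0, 0, 0],
    [0, 0.003, 0, 0, 0, 0, 0],
    [0, 0.003, 0, 0, 0, 0, 0],
    [0, 0.003, 0, 0, 0, 0, 0],
    [0, 0.002, 0, 0, 0, 0, 0],
    [0, 0, 0, 0, 0, 0, 0],
    [0, 0, 0, 0, 0, 0, 0]
  ]
}}

```text
time_s: 6.17
tcp_pos: [0.6041, 0.0167, 0.0451]
eef_rot: [180.0, 0.1, -17.0]
contact_force: [-14.3, 3.1, 30.1]
gripper_width: 0.0003
gripper_force: 14.6
```

Emit:
{"name": "apply_moves", "arguments": {
  "targets": [
    [0, 0.0015, 0, 0, 0, 0, 0],
    [0, 0.001, 0, 0, 0, 0, 0],
    [0, 0, 0, 0, 0, 0, 0]
  ]
}}

```text
time_s: 6.42
tcp_pos: [0.6063, 0.016, 0.0451]
eef_rot: [180.0, 0.1, -17.0]
contact_force: [-15.1, 3.9, 30.2]
gripper_width: 0.0002
gripper_force: 15.0
```

Emit:
{"name": "apply_moves", "arguments": {
  "targets": [
    [0, 0.001, 0, 0, 0, 0, 0],
    [0, 0.001, 0, 0, 0, 0, 0],
    [0, 0, 0, 0, 0, 0, 0]
  ]
}}

```text
time_s: 6.67
tcp_pos: [0.6069, 0.0158, 0.0451]
eef_rot: [179.9, 0.2, -17.1]
contact_force: [-20.2, 7.1, 33.6]
gripper_width: 0.0008
gripper_force: 17.2
```

Run:
```python
from h import *
d=snap('wrist','w4'); print(get_state()['tcp_pos'],get_state()['contact_force'])
cv2.imwrite('pics/w4c.png',cv2.resize(cv2.cvtColor(d['frame'][30:260,170:380],cv2.COLOR_RGB2BGR),None,fx=2.6,fy=2.6,interpolation=cv2.INTER_CUBIC))
```

```text
[0.60693698 0.01582247 0.04509757] [-20.1019937    7.11862204  34.32684507]
```

View pics/w4c.png

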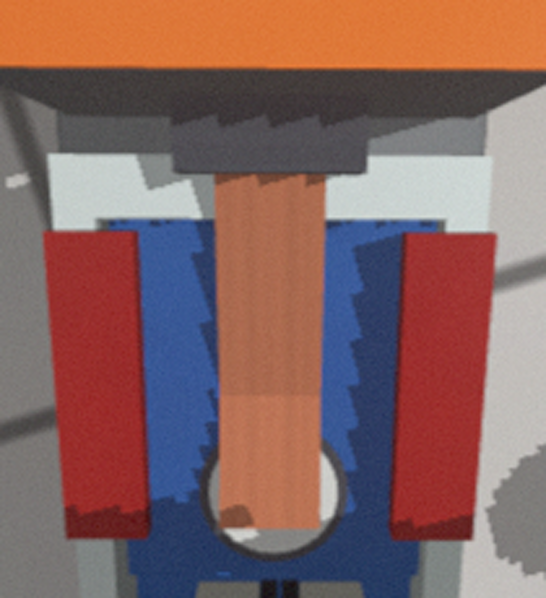

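The nose is flush against the end stop and the force has risen, so it is home. Lift straight off.

Emit:
{"name": "apply_moves", "arguments": {
  "targets": [
    [0, 0, 0, -0.001, 0, 0, 0],
    [0, 0, 0, -0.001, 0, 0, 0],
    [0, 0, 0, -0.002, 0, 0, 0],
    [0, 0, 0, -0.002, 0, 0, 0],
    [0, 0, 0, -0.003, 0, 0, 0],
    [0, 0, 0, -0.005, 0, 0, 0],
    [0, -0.003, 0, -0.01, 0, 0, 0],
    [0, -0.01, 0, -0.03, 0, 0, 0],
    [0, -0.01, 0, -0.03, 0, 0, 0],
    [0, 0, 0, 0, 0, 0, 0],
    [0, 0, 0, 0, 0, 0, 0]
  ]
}}

```text
time_s: 7.63
tcp_pos: [0.5887, 0.0227, 0.1291]
eef_rot: [-179.8, -0.2, -17.1]
contact_force: [0.1, 0.2, -0.6]
gripper_width: 0.0007
gripper_force: 0.0
```

Run:
```python
from h import *
d=snap('wrist','w5'); print(get_state()['tcp_pos'],get_state()['contact_force'])
```

```text
[0.58798179 0.02238696 0.12756842] [ 0.61074399  0.53171869 -0.86966145]
```

View pics/w5.png

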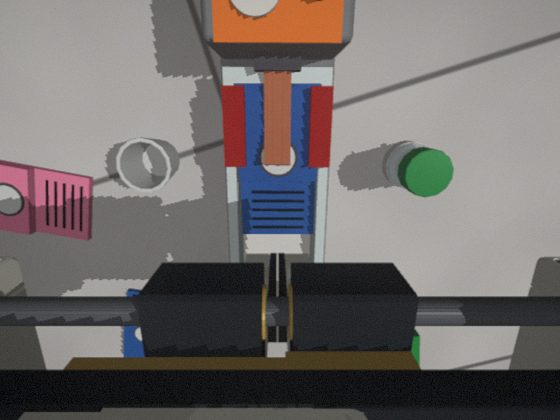

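The carrier is held with its nose at the stop (v≈84), under the lips and leaf, and the bystanders haven't moved. A quick numeric check, then hand in.

Run:
```python
from h import *
d=pickle.load(open('pics/w5.pkl','rb'))
y=np.radians(-17.05); X=np.array([np.cos(y),np.sin(y)])
l=pt(d,232,160)[:2]@X; b=[pt(d,u,230)for u in(250,277,304)]
print('lip-ish',l,'rear edge z',[p[2].round(4) for p in b]); 
for u in (254,304): print([(v,(pt(d,u,v)[:2]@X).round(4),pt(d,u,v)[2].round(4)) for v in range(76,96,2)])
print(close_job())
```

```text
lip-ish 0.6041563880949771 rear edge z [np.float64(0.0288), np.float64(0.0292), np.float64(0.0289)]
[(76, np.float64(0.6587), np.float64(0.036)), (78, np.float64(0.6575), np.float64(0.036)), (80, np.float64(0.6562), np.float64(0.0363)), (82, np.float64(0.655), np.float64(0.0367)), (84, np.float64(0.6537), np.float64(0.0371)), (86, np.float64(0.6524), np.float64(0.0375)), (88, np.float64(0.6512), np.float64(0.0372)), (90, np.float64(0.6499), np.float64(0.0372)), (92, np.float64(0.6487), np.float64(0.0374)), (94, np.float64(0.6474), np.float64(0.0373))]
[(76, np.float64(0.6587), np.float64(0.0353)), (78, np.float64(0.6575), np.float64(0.0358)), (80, np.float64(0.6562), np.float64(0.0362)), (82, np.float64(0.6549), np.float64(0.0366)), (84, np.float64(0.6536), np.float64(0.0371)), (86, np.float64(0.6524), np.float64(0.0371)), (88, np.float64(0.6511), np.float64(0.0375)), (90, np.float64(0.6499), np.float64(0.038)), (92, np.float64(0.6487), np.float64(0.0371)), (94, np.float64(0.6474), np.float64(0.0371))]
the job is handed in; nothing more can be done
None
```

The job is handed in: in the last image and depth readings the blue carrier sat level with its nose against the end stop, held under the lips and the lifted leaf, with the hand clear and no bystander touched; the judge returned no result.

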